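Punch-mark the red-spotted flange blank

TASK

Take the yellow-handled spring punch from its black rubber rest, set it upright on the red paint spot of the flange blank and press straight down, without ramming it, until its handle is well down on its spring, holding it there for a moment. Lift it straight up clear of the blank without sliding it, then stand it upright again, fully on its rubber rest, and let go. Leave the blue-spotted blank, the black-handled driver and the loose socket alone.

Things in the scene. Friction and masses are not known exactly. Their poses are not given: they have to be found in the camera images.
- punch_grip (a point): Marking punch, loose, 0.31 kg, round, standing upright on the rubber rest: steel foot 40 mm across and 10 mm high tapering to a steel barrel 22 mm across up to 50 mm, then a bare gap of 12 mm with a thin shaft, then a yellow plastic handle 28 mm across, from 62 to 112 mm above the underside of the foot. This point is the centre of the yellow handle, on the axis, 87 mm above the underside of the foot while the handle is up; z is the punch's axis, up.
- plunger (a joint): How far the yellow handle is pushed down on the foot and barrel, in m: 0 up (its rest), 0.010 fully down at a hard stop. The spring needs 4 N to start, 8 N at 0.005, 12 N at 0.010. Well down means 0.005 or more.
- punch: Foot and barrel of the marking punch; the origin is the centre of the underside of the foot, z up along its axis. Turning about z is of no importance.
- red_spot (a point): Centre of the red paint spot (30 mm across, with a thin black cross) on the upper face of the red-spotted flange blank. The face is flat and level, 38 mm above the bench. x points along the blank away from its black bore; z up.
- red_blank: Flange blank with the red spot: aluminium plate 130 x 80 x 8 mm bolted on a dark fixture block 30 mm high, fixed to the bench. Origin on the bench below its centre, x along its length; the spot lies 30 mm along +x. Black bore 34 mm across at 36 mm along -x; four bolt heads, 4 mm high, at x = -55 and -8 mm, 30 to 32 mm either side.
- rest_top (a point): Centre of the upper face of the punch's rest: a fixed flat black rubber disc, 90 mm across, 6 mm high.
- blue_blank: Bystander: the same blank with a blue spot, fixed; not to be touched. Origin on the bench below its centre.
- driver: Bystander: seal driver, loose, standing on the bench, black handle 28 mm across, aluminium foot 40 mm across, 110 mm high. Origin at the centre of its underside.
- socket: Bystander: loose steel wrench socket, 32 mm across, 36 mm high, upright on the bench. Origin at the centre of its underside.
There are look-alikes about, which are no part of the job. Leave any turquoise look-alike of the red_blank alone.

How it is judged:
On the way, in this order (a step that is already met when the one before it is completed fails the run):
1. the punch stands square on the red spot with its handle pressed down 5 mm or more (value of joint plunger above 0.0045 m and contact force between punch and red_blank above 4 N and horizontal distance between punch and red_spot below 0.015 m and angle between punch's own z axis and vertical below 0.18 rad), for 0.2 s.
2. the punch is lifted straight up clear of the blank, its handle sprung back (z of punch in the frame of red_spot above 0.012 m and horizontal distance between punch and red_spot below 0.03 m and value of joint plunger below 0.002 m), for 0.05 s.
At the end, for the whole second after the job is handed in: The punch stands upright (within 6 degrees), at rest, on its rubber rest, its axis within 26 mm of the rest's centre, its handle up, released; the bystanders are where they were (horizontal distance between punch and rest_top below 0.026 m and height (world z) of punch between 0.003 and 0.01 m and angle between punch's own z axis and vertical below 0.1 rad and linear speed of punch below 0.02 m/s and value of joint plunger below 0.002 m); the robot touches nothing.
It fails at once if the punch's foot bears on the red-spotted blank with its axis more than 20 mm from the spot's centre (misplaced or slid) (contact force between punch and red_blank above 1.5 N and horizontal distance between punch and red_spot above 0.02 m).
It fails at once if the punch is rammed onto the blank with more than 50 N (contact force between punch and red_blank above 50 N).
It fails at once if the punch or the fingers touch the blue-spotted blank (contact force between any of punch, the fingers and blue_blank above 1 N).
It fails at once if the driver or the socket is moved more than 20 mm or knocked over (angle between any of driver, socket's own z axis and vertical above 0.6 rad or distance of any of driver, socket from where it was at the start of the episode above 0.02 m).
It also fails if it takes over 58 s, if anything falls off the work surface, if the arm or the gripper's body presses on something with over 40 N, if the wrist force passes 120 N, or if a joint passes its speed limit or range.

ROBOT

A 6-joint arm with a two-finger parallel gripper is mounted at the origin on the work surface. World frame = base frame: x ahead of the robot, y to its left, z up, the work surface at z = 0. Lengths are in m, angles in rad, forces in N, time in s.
With the tool pointing down it reaches from about 0.3 to 0.875 m from the base axis. Payload 6.4 kg.
Tool frame: the origin (TCP) lies at the very end of the fingers, on their centre line; the grasp point (between the pads) lies 19 mm behind it (manip.grip_depth is the distance from the TCP to the grasp point, in m); z points along the fingers, y is the line along which they close (so a half turn about z gives the same grasp; the last joint's range is limited). The gripper opens to 85 mm and grips with 20 to 120 N. Pads are 22 mm wide; open, the fingers measure 114 mm over their backs; the gripper's body (76 mm by 85 mm) begins 54 mm behind the grasp point. The pads swing forward as they close: fully open they stand 13 mm farther back than shut.
Start: joints at [-1.412, 0.181, 1.607, -0, 1.354, -0.206], TCP at [0.205, -0.537, 0.199] pointing down, gripper open.
Joint ranges: [-2.99, 2.99], [-0.89, 2.07], [0.3, 2.58], [-1.14, 4.28], [0, 2.63], [-3.12, 3.12]. Speed limits (rad/s): [2.57, 2.57, 3.01, 3.14, 3.14, 3.14].

INTERFACE

Orientations are given as a unit quaternion [w, x, y, z].
In Python, from workcell import manip, hand, solver, viewer gives the robot as it stands. Calls block until the motion is done:
- manip.movep(position, orientation): joint-space move of the TCP to a pose.
- manip.move_straight(position, rotation=None, speed=0.15, max_force=None): straight line of the TCP; rotation=None keeps the orientation; speed is the mean speed in m/s. With max_force (N) it stops when the force on the tool has changed by that much, and returns True; else False.
- manip.movej(angles): joint-space move.
- hand.set_gripper(opening, grasp_force=None): opening from 0.0 (shut) to 1.0 (fully open); grasp_force is the grip in N (None keeps the last); returns when the fingers have stopped.
- manip.wait(seconds).
- solver.inverse_kinematics(position, orientation): joint angles nearest the present ones, or None.
- viewer.read_camera(name): name is "side" or "top" or "wrist"; returns the picture (400x640x3 uint8, blue, green, red); there is no depth.
- viewer.camera_model(name): a dict with "fx", "fy", "cx", "cy" (pixels), "rvec" (rotation vector, rad) and "tvec" (3), from world to camera coordinates, as OpenCV has them; the wrist camera has in their place "T_tool_cam" (4x4, takes a point from camera to tool coordinates, whose origin is the TCP and whose axes are the flange's). Camera axes: x right, y down, z forward; pixel columns grow to the right and rows downward; lengths in m; the calibration is good to about 2 mm. A picture is of the moment at which its call begins: read the wrist's pose just before it. camera_model takes no time and is no camera call.
A pose or a line that the arm cannot do raises manip.IKError and nothing moves.
- manip.job_done(): hands the job in; it is judged then, once.
Trained networks look in the newest picture that a camera, given by its name, has taken for a name from the list of things; names that differ only in an ending like _2 or _b are one class to them, and where a whole thing is asked for, a point or a joint stands for the part that bears it (a point fixed in the world has none). Each returns a list of dicts, best first, with "score" (0 to 1); they miss things now and then, are a little off and sometimes report something else, mostly with a low value. They report only what shows in the picture. A call takes as long as a camera call. They do not tell look-alikes from the thing itself.
- viewer.recognise(camera, name): "extent" ([left, top, right, bottom] in pixels, round what is visible of it).
- viewer.silhouettes(camera, name): "pixels" (400x640 bool, what is visible of it) and "extent" ([left, top, right, bottom] in pixels, round what is visible of it).
Readings, each from a call of its own:
- manip.current_time(): time.
- manip.current_q(): joint angles.
- manip.current_joint_vel(): joint speeds.
- manip.current_tau(): joint torques, N m.
- manip.current_position(): TCP position.
- manip.current_eef_rot(): TCP orientation.
- manip.current_ft_force(): force on the tool from outside, world axes, zero at the start.
- manip.current_wrist_torque(): the same for the moment, N m.
- manip.current_grip_width(): opening from 0.0 (shut) to 1.0 (fully open).
- manip.current_finger_force(): force on a finger pad.
Only numpy, scipy, OpenCV 4.12 (cv2) and the standard library are available. Lean on these libraries where they do the work, as an engineer would, in place of code of your own. Each camera call takes 0.05 s, during which the arm holds its last target. There are 200 camera calls.

## Working session

There is one attempt and no reset: what is moved stays moved. The work goes in short steps, each a Python script; the robot and the scene stay as the last script left them, time stands still between calls to the robot, and variables do not carry over. Pictures are saved under pics/ and viewed, at most 10 in all, crops included, and the job is handed in when it is done.

```bash
ls; mkdir -p pics
python3 - <<'E'
from workcell import manip, hand, solver, viewer
import cv2,numpy as np
for c in ["top","side"]:
    im=viewer.read_camera(c); cv2.imwrite(f"pics/{c}0.png",im)
    m=viewer.camera_model(c); print(c,{k:np.round(v,4).tolist() for k,v in m.items()})
    for n in ["punch_grip","punch","red_blank","driver","socket"]:
        print(n,[(np.round(d["extent"]).tolist(),round(d["score"],2)) for d in viewer.recognise(c,n)])
print(viewer.camera_model("wrist"), manip.current_eef_rot(), manip.current_time())
E
```

```text
pics
top {'fx': 478.2427, 'fy': 478.2427, 'cx': 319.8684, 'cy': 197.2472, 'rvec': [2.1341, -2.197, 0.1066], 'tvec': [0.1189, 0.5503, 1.1813]}
punch_grip [([427.0, 231.0, 439.0, 243.0], 0.62), ([270.0, 142.0, 309.0, 196.0], 0.52)]
punch [([417.0, 231.0, 443.0, 248.0], 0.53)]
red_blank [([268.0, 143.0, 307.0, 198.0], 0.96), ([207.0, 161.0, 244.0, 216.0], 0.78), ([196.0, 239.0, 244.0, 299.0], 0.64)]
driver [([295.0, 236.0, 312.0, 251.0], 0.77)]
socket [([356.0, 211.0, 371.0, 220.0], 0.41)]
side {'fx': 400.2153, 'fy': 400.2153, 'cx': 316.3594, 'cy': 194.1017, 'rvec': [2.1926, -0.1982, 0.1081], 'tvec': [-0.5115, 0.1894, 0.7588]}
punch_grip [([275.0, 276.0, 296.0, 314.0], 0.61)]
punch [([275.0, 279.0, 302.0, 342.0], 0.75)]
red_blank [([322.0, 182.0, 373.0, 214.0], 0.71), ([295.0, 153.0, 340.0, 177.0], 0.62), ([216.0, 153.0, 276.0, 182.0], 0.61)]
driver [([262.0, 179.0, 281.0, 226.0], 0.9)]
socket [([305.0, 248.0, 319.0, 268.0], 0.74)]
{'fx': 317.8705623289423, 'fy': 317.8705623289423, 'cx': 322.1644664810135, 'cy': 198.8507400415559, 'T_tool_cam': array([[ 2.14134858e-04, -9.49127370e-01, -3.14892345e-01,
         8.02514529e-02],
       [ 9.99999257e-01,  5.81065054e-04, -1.07138218e-03,
        -6.27053885e-04],
       [ 1.19985109e-03, -3.14891881e-01,  9.49126790e-01,
        -1.75585406e-01],
       [ 0.00000000e+00,  0.00000000e+00,  0.00000000e+00,
         1.00000000e+00]])} [8.92193254e-07 9.83413461e-01 1.81377959e-01 3.99290711e-06] 0.6
```

View pics/top0.png

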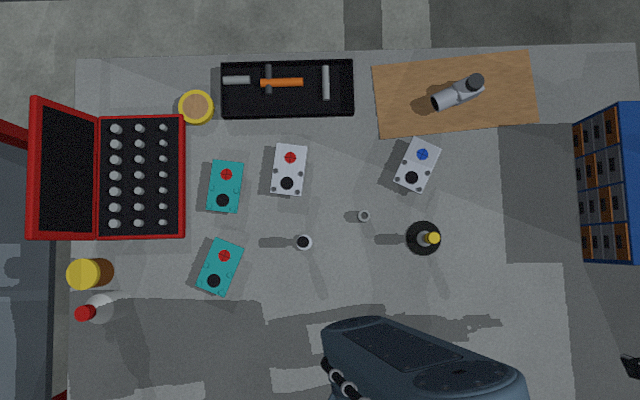

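View pics/side0.png

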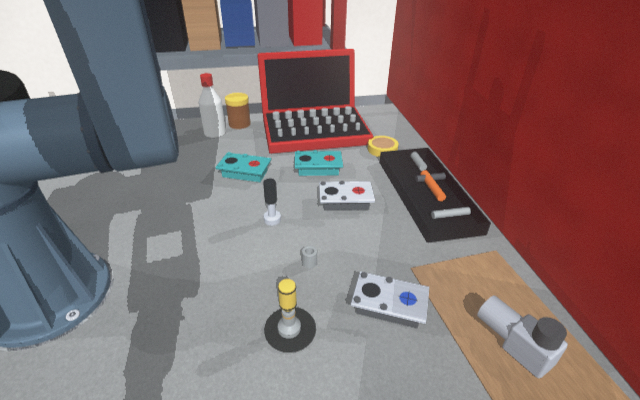

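The top view shows the white red-spotted blank with its spot at about (290,157) and bore at (287,183). The punch handle is at (433,238) on the rest at (423,238). The two turquoise blanks on the left are look-alikes, and the driver (303,242) and socket (364,216) stand clear. The side view agrees.

```bash
cat > h.py <<'E'
from workcell import manip, hand, solver, viewer
import cv2, numpy as np
from scipy.spatial.transform import Rotation as R
def rot(q): return R.from_quat(np.roll(q,-1))
def quat(yaw):  # tool down, tool x axis at angle yaw
    return np.roll((R.from_euler('z',yaw)*R.from_euler('x',np.pi)).as_quat(),1)
def cam(c):
    m=viewer.camera_model(c); K=np.array([[m['fx'],0,m['cx']],[0,m['fy'],m['cy']],[0,0,1]])
    if c=='wrist':
        T=np.eye(4); T[:3,:3]=rot(manip.current_eef_rot()).as_matrix(); T[:3,3]=manip.current_position()
        W=np.linalg.inv(T@m['T_tool_cam']); return K,W[:3,:3],W[:3,3]
    return K,cv2.Rodrigues(np.array(m['rvec']))[0],np.array(m['tvec'])
def ray(C,uv,z):
    K,r,t=C; d=r.T@np.linalg.inv(K)@[uv[0],uv[1],1]; o=-r.T@t
    return (o+d*(z-o[2])/d[2])[:2]
def proj(C,p):
    K,r,t=C; q=K@(r@np.array(p)+t); return q[:2]/q[2]
def blob(mask,near,rad=30):
    n,l,s,c=cv2.connectedComponentsWithStats(mask.astype(np.uint8))
    k=[i for i in range(1,n) if s[i,4]>15 and np.hypot(*(c[i]-near))<rad]
    k=max(k,key=lambda i:s[i,4]); return c[k],s[k],l==k
def hsv(im): return cv2.split(cv2.cvtColor(im,cv2.COLOR_BGR2HSV))
def red(im):
    h,s,v=hsv(im); return ((h<8)|(h>172))&(s>120)&(v>60)
def yellow(im):
    h,s,v=hsv(im); return (h>18)&(h<35)&(s>120)&(v>60)
E
python3 - <<'E'
from h import *
im=cv2.imread("pics/top0.png"); C=cam("top")
h,s,v=hsv(im)
sp=blob(red(im),(290,157),12); print("spot",sp[0],ray(C,sp[0],.038))
bo=blob(v<50,(287,183),10); print("bore",bo[0],ray(C,bo[0],.038))
y=blob(yellow(im),(433,238),12); print("handle",y[0],y[1],ray(C,y[0],.115))
r=blob(v<60,(423,238),15); hull=cv2.convexHull(np.argwhere(r[2])[:,::-1].astype(np.int32)); e=cv2.fitEllipse(hull); print("rest",r[1],e,ray(C,e[0],.006))
for n,uv,z in [("driver",(303,240),.11),("socket",(364,215),.036),("blue",(422,154),.038),("bluebore",(411,178),.038)]: print(n,ray(C,uv,z))
C=cam("side"); im=cv2.imread("pics/side0.png")
sp=blob(red(im),(358,190),12); print("spot s",sp[0],ray(C,sp[0],.038))
y=blob(yellow(im),(287,295),12); print("handle s",y[0],ray(C,y[0],.092))
E
```

```text
spot [290.0106383 157.0212766] [0.65727982 0.17552293]
bore [286.47863248 182.58974359] [0.59219924 0.185879  ]
handle [432.39102564 237.26923077] [424 231  17  13 156] [ 0.44337123 -0.15634485]
rest [406 221  35  35 661] ((422.7735595703125, 237.63949584960938), (34.38311767578125, 35.19467544555664), 118.10496520996094) [ 0.44459714 -0.15663787]
driver [0.44578834 0.14487097]
socket [ 0.50488135 -0.00636066]
blue [ 0.65501987 -0.15876428]
bluebore [ 0.59456984 -0.1280021 ]
spot s [358.07692308 189.90384615] [0.65563413 0.17515095]
handle s [287.31779661 300.49152542] [ 0.44115136 -0.17124942]
```

```bash
cat >> h.py <<'E'
from scipy.optimize import least_squares
def handle_fit(C,mask,x0,z0,z1,r=.014):
    hc=lambda P:(lambda m:np.array([m['m10'],m['m01']])/m['m00'])(cv2.moments(cv2.convexHull(P.astype(np.float32))))
    obs=hc(np.argwhere(mask)[:,::-1]); a=np.linspace(0,6.283,40)
    def f(x): return hc(np.array([proj(C,(x[0]+r*np.cos(t),x[1]+r*np.sin(t),z)) for t in a for z in (z0,z1)]))-obs
    s=least_squares(f,x0,diff_step=1e-3); return s.x
E
python3 - <<'E'
from h import *
manip.movep([.444,-.157,.24],quat(0))
hand.set_gripper(1.0)
C=cam("wrist"); im=viewer.read_camera("wrist"); cv2.imwrite("pics/w1.png",im)
p=proj(C,(.444,-.157,.093)); print(p, manip.current_time())
y=blob(yellow(im),p,60); print(y[0],y[1],handle_fit(C,y[2],[.444,-.157],.068,.118))
h,s,v=hsv(im)
print("rest c proj",proj(C,(.4446,-.1566,.006)))
for c,g in(("top",(433,238)),("side",(287,295))):
    i=cv2.imread(f"pics/{c}0.png"); Y=blob(yellow(i),g,14); print(c,handle_fit(cam(c),Y[2],[.444,-.157],.068,.118))
E
```

```text
[322.19560092 174.02738788] 2.5167
[323.81751825 178.57785888] [309 161  31  35 822] [ 0.44079503 -0.15868882]
rest c proj [321.95260396 157.43605431]
top [ 0.44363206 -0.16053487]
side [ 0.44105267 -0.17159553]
```

View pics/w1.png

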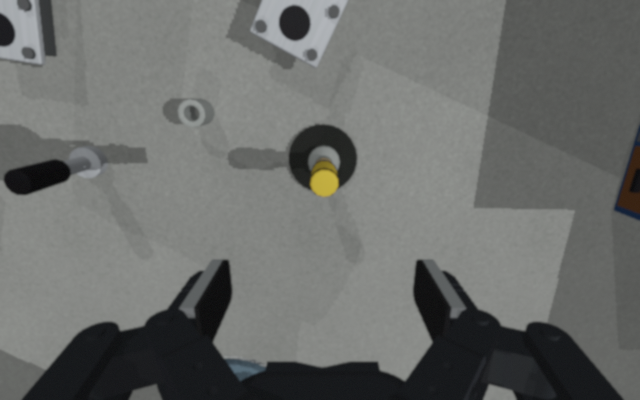

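The wrist view shows the handle top at (324,180), the foot at (323,160) and the rest centre at (323,158). The space around the punch is clear. Next I refine from closer, then grasp.

Run:
```python
from h import *
manip.move_straight([.441,-.1587,.165])
C=cam("wrist"); im=viewer.read_camera("wrist"); cv2.imwrite("pics/w2.png",im)
y=blob(yellow(im),proj(C,(.441,-.1587,.1)),60); p=handle_fit(C,y[2],[.441,-.1587],.068,.118); print(y[1],p)
assert np.hypot(*(p-[.441,-.1587]))<.006
manip.move_straight([*p,.165]); manip.move_straight([*p,.076],speed=.08,max_force=10)
print(manip.current_position(),manip.current_ft_force())
hand.set_gripper(0.0,60); print("w",manip.current_grip_width(),manip.current_finger_force(),manip.current_ft_force())
manip.move_straight([*p,.14],speed=.06)
print("w",manip.current_grip_width(),manip.current_finger_force(),manip.current_ft_force(),manip.current_time())
im=viewer.read_camera("wrist"); im2=viewer.read_camera("side")
cv2.imwrite("pics/g.png",np.vstack([im[60:],cv2.resize(im2[180:380,200:440],(312,260)) if 0 else np.pad(cv2.resize(im2[220:360,200:440],(440,256)),((0,0),(0,200),(0,0)))])[:600])
```

```text
[ 304  176   38   47 1418] [ 0.44103617 -0.15888006]
[ 0.44148037 -0.15915357  0.0765414 ] [-0.15130878 -0.07160416 -0.27780681]
w 0.2912380957394481 58.702924847602844 [-0.86875273 -0.64359089  3.4876981 ]
w 0.2909887294562652 59.07658517360687 [-0.80143118  0.05006985 -3.30062887] 6.5333
```

View pics/g.png

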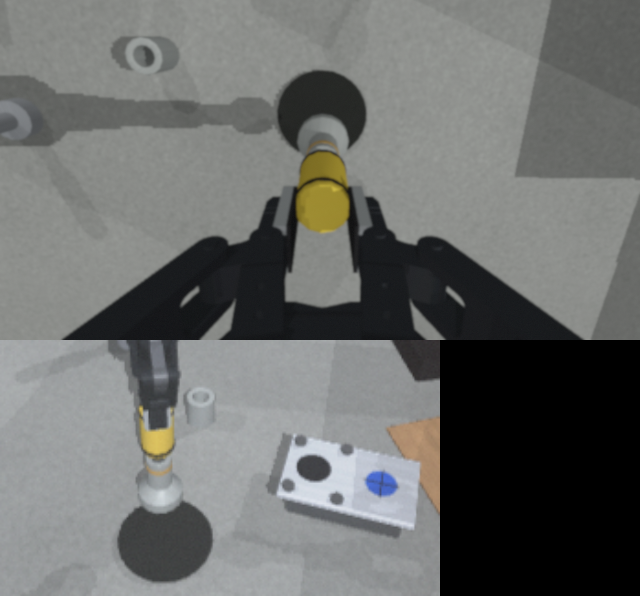

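The punch is held upright with the foot hanging straight at about (323,135) in the crop, and the handle is at (322,200) between the pads. Next I view the spot from a short offset.

Run:
```python
from h import *
q=quat(0)
manip.move_straight([.441,-.159,.25]); manip.movep([.58,.176,.25],q); manip.move_straight([.58,.176,.18])
C=cam("wrist"); im=viewer.read_camera("wrist"); cv2.imwrite("pics/w3.png",im)
g=proj(C,(.657,.1755,.038)); s=blob(red(im),g,40); print("proj",g,s[0],s[1],ray(C,s[0],.038),manip.current_ft_force(),manip.current_time())
hul=cv2.convexHull(np.argwhere(s[2])[:,::-1].astype(np.int32)); e=cv2.fitEllipse(hul); print(e,ray(C,e[0],.038))
y=blob(yellow(im),proj(C,manip.current_position()),80); z=manip.current_position()[2]
print(y[1],"axis",handle_fit(C,y[2],manip.current_position()[:2],z-.006,z+.043),manip.current_position())
```

```text
proj [322.73930737  97.49411901] [321.61723164  99.94491525] [307  85  30  31 708] [0.65476651 0.17657392] [-0.39159735  0.30918222 -3.07274164] 9.5417
((321.5960998535156, 99.92198944091797), (28.987812042236328, 30.51481819152832), 2.1364877223968506) [0.65478747 0.17659411]
[ 296  211   54   81 3488] axis [0.58189848 0.17585263] [0.58113353 0.17564957 0.18158077]
```

View pics/w3.png

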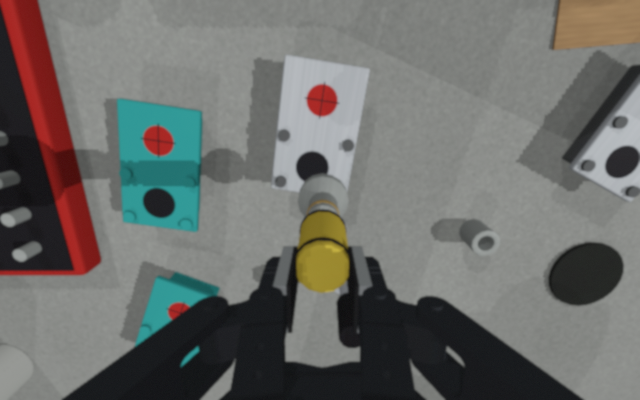

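The white blank's red spot is at (322,100), and the punch is vertical with its foot at (323,195). Next: descend, press, check, and lift.

Run:
```python
from h import *
T=np.array([.655,.176])
manip.move_straight([*T,.18]); manip.move_straight([*T,.125],speed=.06); manip.wait(.4)
print(manip.current_position(),manip.current_ft_force())
im=viewer.read_camera("side"); cv2.imwrite("pics/s1.png",cv2.resize(im[120:250,270:430],(640,520)))
hit=manip.move_straight([*T,.108-.0095],speed=.015,max_force=9.5)
print(hit,manip.current_position(),manip.current_ft_force(),manip.current_time())
manip.wait(.3); print(manip.current_position(),manip.current_ft_force())
im=viewer.read_camera("side"); cv2.imwrite("pics/s2.png",cv2.resize(im[120:250,270:430],(640,520)))
```

```text
[0.65504583 0.17603132 0.12513153] [-0.00377404 -0.14194618 -3.69007255]
True [0.65587811 0.17597415 0.10465734] [-1.78725054 -1.25663228  7.36096135] 13.0333
[0.65605439 0.176001   0.10513841] [-2.40352282 -0.43018957  6.40670987]
```

View pics/s2.png

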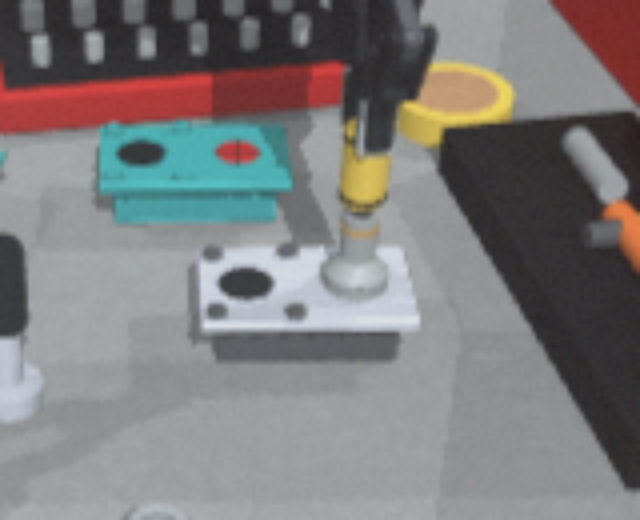

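The foot stands on the spot, centred at about (355,275) in the crop. By the force the handle is only about 4 mm down, so I press on in small steps.

Run:
```python
from h import *
z=manip.current_position()[2]
for i in range(7):
    z-=.001
    hit=manip.move_straight([.6555,.176,z],speed=.01,max_force=8); manip.wait(.15)
    f=manip.current_ft_force(); print(hit,np.round(manip.current_position(),4),np.round(f,2))
    if f[2]>9.3: break
manip.wait(.6); print(np.round(manip.current_position(),4),np.round(manip.current_ft_force(),2),manip.current_time())
C=cam("wrist"); im=viewer.read_camera("wrist"); cv2.imwrite("pics/w4.png",im)
im=viewer.read_camera("side"); cv2.imwrite("pics/s3.png",cv2.resize(im[120:250,270:430],(640,520)))
a=cv2.imread("pics/s1.png");b=cv2.imread("pics/s3.png"); cv2.imwrite("pics/cmp.png",np.hstack([a[80:,250:480],b[80:,250:480]]))
```

```text
False [0.6565 0.176  0.106 ] [-1.58 -1.17  5.56]
False [0.6566 0.176  0.1051] [-0.57 -0.19  6.31]
False [0.6567 0.176  0.1043] [-1.09 -0.31  6.62]
False [0.6569 0.176  0.1035] [-1.47 -0.84  7.54]
False [0.6569 0.1761 0.1027] [-2.17 -0.73  7.9 ]
False [0.657  0.1761 0.1018] [-1.9  -0.34  8.74]
False [0.6571 0.1761 0.101 ] [-2.1  -0.44  8.87]
[0.6571 0.1761 0.101 ] [-2.42 -1.42 10.21] 16.8
```

View pics/cmp.png

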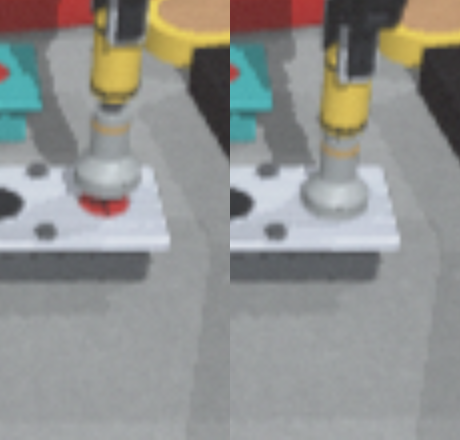

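The side crops compare before (left) and now (right). The bare gap between handle and barrel has closed to a few mm, and the force and travel agree at about 8 mm. Now I lift straight up, check, and return the punch to the rest.

Run:
```python
from h import *
x,y,_=manip.current_position()
manip.move_straight([x,y,.15],speed=.03); manip.wait(.3)
print(manip.current_position(),manip.current_ft_force())
manip.move_straight([x,y,.24],speed=.1)
manip.movep([.40,-.159,.24],quat(0)); manip.move_straight([.36,-.159,.19]); manip.wait(.3)
C=cam("wrist"); im=viewer.read_camera("wrist"); cv2.imwrite("pics/w5.png",im)
h,s,v=hsv(im); g=proj(C,(.4446,-.1566,.006)); r=blob(v<60,g,40)
e=cv2.fitEllipse(cv2.convexHull(np.argwhere(r[2])[:,::-1].astype(np.int32))); print(g,r[1],e,"rest",ray(C,e[0],.006))
P=manip.current_position(); Y=blob(yellow(im),proj(C,P),80); print("axis",handle_fit(C,Y[2],P[:2],P[2]-.006,P[2]+.043),P,manip.current_time())
```

```text
[0.65712216 0.17604935 0.14994211] [ 0.2563633  -0.4477927  -2.95235422]
[320.30862334  89.53119574] [ 281   48   81   85 5468] ((320.4609680175781, 90.09632873535156), (81.17584228515625, 85.67533111572266), 1.5013378858566284) rest [ 0.44402701 -0.15676265]
axis [ 0.36129529 -0.15878583] [ 0.36042297 -0.15916857  0.19041933] 22.6167
```

View pics/w5.png

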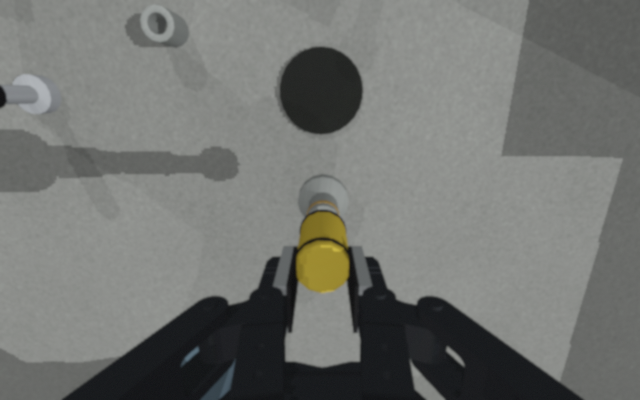

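The rest is at (320,90) and clear, and the punch still hangs upright. Next: place, release, retreat.

Run:
```python
from h import *
p=[.4432,-.157]
manip.move_straight([*p,.19],speed=.1); manip.move_straight([*p,.09],speed=.08); manip.wait(.4); print(manip.current_ft_force())
hit=manip.move_straight([*p,.0755],speed=.015,max_force=2.5); manip.wait(.3)
print(hit,manip.current_position(),manip.current_ft_force())
hand.set_gripper(0.5); hand.set_gripper(1.0); manip.wait(.2); print(manip.current_grip_width(),manip.current_ft_force())
x,y,_=manip.current_position()
manip.move_straight([x,y,.2],speed=.08); manip.wait(.5)
C=cam("wrist"); im=viewer.read_camera("wrist"); s=viewer.read_camera("side")
Y=blob(yellow(im),proj(C,(*p,.1)),60); print("axis",handle_fit(C,Y[2],p,.068,.118),manip.current_ft_force(),manip.current_time())
cv2.imwrite("pics/f.png",np.hstack([im[60:300,180:460],cv2.resize(s[220:380,200:440],(360,240))]))
```

```text
[-0.95505289 -0.87022061 -2.856642  ]
True [ 0.44251176 -0.15671335  0.07574937] [ 0.2594935  -1.92999739  3.7743826 ]
1.000270394955854 [5.60004297e-04 7.38901127e-01 1.29852646e-01]
axis [ 0.44272828 -0.15669499] [-0.54220795  0.39229465 -0.33626401] 29.8667
```

View pics/f.png

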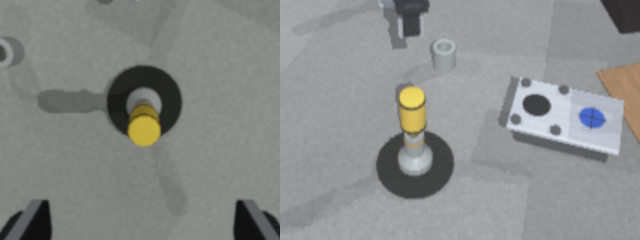

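The punch stands upright and centred on its rest, handle up. The foot is at (145,103) in the wrist crop and (415,158) in the side crop, and the gripper is clear.

```bash
python3 -c "
from workcell import manip
print(manip.job_done(), manip.current_time())"
```

```text
the job is handed in; nothing more can be done
the job is handed in; nothing more can be done
```

I pressed the punch on the red spot to about 8 mm of handle travel (estimated from force and position), lifted it straight off, stood it upright on its rubber rest and released it; the job is handed in (about 30 s), and no verdict came back.

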